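# Fit the salad spinner's crank and wind it

## Task

Take the salad spinner's own crank (the one with the square block hub and upright handle, not the thin bent rod of the pasta machine), fit its hub fully down onto the square shaft on top of the spinner's lid, and wind it clockwise, seen from above, two full turns. Then let go, leaving the crank seated on the shaft; leave the pasta crank where it lies.

Things in the scene. Friction and masses are not known exactly. Their poses are not given: they have to be found in the camera images.
- crank: Crank, 180 g. Origin: centre of hub's underside; z up, +x to handle. White hub 45x45x42 mm, square socket in underside 19 wide, 36 deep, sides along x, y. Flat arm along +x, top at z 42. Round black upright handle, 22 diameter, at x 75, z 44 to 99; grip at z 72. It spins on its pin; friction (80 N mm) holds the arm's heading when carried; fingers closed along the arm carry it level.
- spinner: Salad spinner, fixed. Clear bowl, white lid 226 mm across, 149 high. Origin on shaft axis at counter height, z up; small grey rim grip at -x. Central collar 56 diameter, top at z 160. From it a steel shaft 16 square rises straight to z 178, then tapers to 6 at z 192; sides along spinner x, y at start (crank fits four ways, 3 mm play). Seated, the hub rests on the collar: crank origin at z 160.
- shaft (a joint): Turning of the square shaft, rad: 0 at the start, grows clockwise seen from above, no stop within 30 rad. Light (0.06 N m); stays where it is left.
- pasta_crank: The pasta machine's crank, a bystander: steel rod 8 mm thick bent into a Z, about 125 x 105 mm, 24 high, lying flat, a black grip 24 across and 50 long at one end. Origin on the counter under the middle of its 100 mm arm, which lies along x.
Mind the look-alikes: they are no part of the job. What is shaped like the crank but orange is not meant.

How it is judged:
By the outcome, as a careful person would: the job done as asked, in the order asked, and still so for the second after the job is handed in, with the robot touching nothing.
It also fails if it takes over 72 s, if anything falls off the work surface, if the arm or the gripper's body presses on something with over 40 N, if the wrist force passes 120 N, or if a joint passes its speed limit or range.

## Robot

A 6-joint arm with a two-finger parallel gripper is mounted at the origin on the work surface. World frame = base frame: x ahead of the robot, y to its left, z up, the work surface at z = 0. Lengths are in mm, angles in rad, forces in N, time in s.
With the tool pointing down it reaches from about 400 to 925 mm from the base axis. Payload 12.5 kg.
Tool frame: the origin (TCP) lies at the very end of the fingers, on their centre line; the grasp point (between the pads) lies 19 mm behind it; z points along the fingers, y is the line along which they close (so a half turn about z gives the same grasp; the last joint's range is limited). The gripper opens to 95 mm and grips with 3 to 60 N. Pads are 20 mm wide; open, the fingers measure 119 mm over their backs; the gripper's body (75 mm by 180 mm) begins 59 mm behind the grasp point.
Start: joints at [-1.247, 0.491, 1.559, -0, 1.092, -0.106], TCP at [260.455, -568.164, 214.661] pointing down, gripper open.
Joint ranges: [-3.1, 3.1], [-0.84, 2.19], [0.05, 2.79], [-1.13, 4.28], [0.06, 2.93], [-2.69, 2.69]. Speed limits (rad/s): [2.22, 2.22, 2.79, 3.14, 3.14, 3.14].

## Interface

Orientations are given as [roll, pitch, yaw] about the fixed x, y, z axes, in that order (R = Rz(yaw) Ry(pitch) Rx(roll)).
In Python, from cell import state, imaging, env, spot_in, mark_of gives the robot as it stands. The module is installed in compiled form; this text tells all that it offers.
- The arm moves only by the tool step_arm, never from a script. Its argument "increments" is a list of rows, each an object with "slide": the shift along the tool's x, y, z in m, a list of three; "roll": the turn about the tool's z in rad. A call has 1 to 5 rows; each row is the pose to reach, as a shift and turn from the pose commanded when the call began, along the tool's axes at that moment; what a row does not reach only later rows make up. A row lasts 1/8 s, in which the tool goes at most 62.5 mm and 10.7 degrees, less where a joint would pass 70% of its speed; a pose out of reach is approached as far as the arm can. A call with a gripper value outside its range is refused whole. "fingers" is the opening, from 0 (shut) to 1 (fully open), set as the call begins (left out, the last holds). The fingers move at their own pace and stop on an object; the grip force is fixed at half the most. Time passes only in rows, so rows that repeat a pose let the fingers close. It gives the time, the measured TCP pose, the force, the opening and the grip force at its end, in the units of the state.
- state(): the state, without advancing time (a new reading comes with each control period).
- imaging.read_camera(name): name is "scene" or "top"; returns a dict with "color" (480x640x3 uint8, red, green, blue), "z_map" (480x640 float32, mm along the optical axis (not along the pixel's ray), 0 where there is no reading), "intrinsics" (3x3 intrinsics, pixels), "camera_from_world" (4x4, takes a point from world to camera coordinates). Camera axes: x right, y up, looking along -z (the intrinsics and any distortion apply to the point x, -y, -z); pixel columns grow to the right and rows downward; lengths in mm; the calibration is good to about 2 mm. A picture is of the moment at which its call begins.
- env.job_done(): hands the job in; it is judged then, once.
Trained networks look in the newest picture that a camera, given by its name, has taken for a name from the list of things; names that differ only in an ending like _2 or _b are one class to them, and where a whole thing is asked for, a point or a joint stands for the part that bears it (a point fixed in the world has none). Each returns a list of dicts, best first, with "confidence" (0 to 1); they miss things now and then, are a little off and sometimes report something else, mostly with a low value. They report only what shows in the picture. A call takes as long as a camera call. They do not tell look-alikes from the thing itself.
- spot_in(camera, target): "bbox" ([left, top, right, bottom] in pixels, round what is visible of it).
- mark_of(camera, target): "uv" ([column, row] in pixels: a listed point, or the origin of a listed thing).
The state is a dict: "t": time; "joints": joint angles; "qvel": joint speeds; "tau": joint torques, N m; "eef_pos": TCP position; "tcp_rot": TCP orientation; "ft_force": force on the tool from outside, world axes, zero at the start; "moment": the same for the moment, N m; "opening": opening from 0.0 (shut) to 1.0 (fully open); "grip_force": force on a finger pad.
Only numpy, scipy, OpenCV 4.12 (cv2) and the standard library are available. Lean on these libraries where they do the work, as an engineer would, in place of code of your own. Each camera call takes 0.05 s, during which the arm holds its last target. There are 200 camera calls.

## Working session

There is one attempt and no reset: what is moved stays moved. The work goes in short steps, Python scripts to look and compute and a tool call to move; the robot and the scene stay as the last step left them, time stands still between calls to the robot, and variables do not carry over. Pictures are saved under pics/ and viewed, at most 10 in all, crops included, and the job is handed in when it is done.

Besides the shell and the picture viewer there is one more tool, called by a JSON object that holds its "name" and its "arguments". step_arm: Moves the arm, as the interface text tells. Its arguments: {"type":"object","properties":{"increments":{"type":"array"},"fingers":{"type":"number"}},"required":["increments"]}

```bash
mkdir -p pics
cat > h.py <<'E'
import numpy as np, cv2
from cell import state, imaging, env, spot_in, mark_of
def cam(n):
    c=imaging.read_camera(n); return c
def cloud(c):
    K=np.array(c['intrinsics']);T=np.linalg.inv(np.array(c['camera_from_world']));z=c['z_map'].astype(float)
    v,u=np.mgrid[:480,:640]
    P=np.stack([(u-K[0,2])*z/K[0,0],-(v-K[1,2])*z/K[1,1],-z,np.ones_like(z)],-1)
    W=(P@T.T)[...,:3]; W[z<=0]=np.nan
    return W
def proj(c,p):
    q=np.array(c['camera_from_world'])@np.append(p,1);K=np.array(c['intrinsics'])
    return [K[0,0]*q[0]/-q[2]+K[0,2],K[1,1]*-q[1]/-q[2]+K[1,2]]
def ray(c,u,v,h):
    K=np.array(c['intrinsics']);T=np.linalg.inv(np.array(c['camera_from_world']))
    d=T[:3,:3]@np.array([(u-K[0,2])/K[0,0],-(v-K[1,2])/K[1,1],-1]);o=T[:3,3]
    return o+d*(h-o[2])/d[2]
E
python3 - <<'E'
from h import *
for n in ('top','scene'):
    c=cam(n); cv2.imwrite(f'pics/{n}0.png',c['color'][...,::-1]); np.savez(f'{n}0.npz',**c)
    T=np.linalg.inv(c['camera_from_world']);print(n,T[:3,3],-T[:3,2],c['intrinsics'][0])
    for t in ('crank','spinner','pasta_crank'):
        print(t,spot_in(n,t)[:4]); print(mark_of(n,t)[:4])
print(state())
E
```

```text
top [406.15388473 -52.27098524 833.84234441] [ 0.16369649  0.03148337 -0.98600824] [444.49982117   0.         318.55499694]
crank [{'bbox': [291.3, 164.3, 353.0, 211.6], 'confidence': 0.95}, {'bbox': [342.3, 215.6, 398.0, 274.8], 'confidence': 0.6}]
[{'uv': [357.3, 257.4], 'confidence': 0.79}, {'uv': [304.0, 197.7], 'confidence': 0.59}]
spinner [{'bbox': [99.4, 183.5, 237.7, 332.8], 'confidence': 0.85}]
[{'uv': [192.3, 258.1], 'confidence': 0.85}]
pasta_crank [{'bbox': [449.7, 241.4, 510.9, 319.7], 'confidence': 0.72}]
[{'uv': [473.9, 276.4], 'confidence': 0.85}]
scene [1116.50759817  -49.38699085  865.50918444] [-0.60897559 -0.01449789 -0.79305646] [613.74652061   0.         326.40469948]
crank [{'bbox': [258.9, 228.2, 324.2, 278.4], 'confidence': 0.79}, {'bbox': [310.0, 292.0, 382.8, 327.1], 'confidence': 0.71}]
[{'uv': [306.5, 257.3], 'confidence': 0.84}, {'uv': [364.3, 315.9], 'confidence': 0.69}]
spinner [{'bbox': [435.0, 149.8, 582.0, 291.9], 'confidence': 0.83}, {'bbox': [156.4, 208.2, 206.0, 267.5], 'confidence': 0.52}]
[{'uv': [490.3, 258.5], 'confidence': 0.92}]
pasta_crank [{'bbox': [157.9, 207.4, 203.9, 270.2], 'confidence': 0.86}]
[{'uv': [185.2, 242.0], 'confidence': 0.63}, {'uv': [493.9, 256.9], 'confidence': 0.38}]
{'t': 0.7, 'joints': array([-1.24663016e+00,  4.90868638e-01,  1.55890045e+00, -2.10707605e-06,
        1.09170883e+00, -1.05602625e-01]), 'qvel': array([ 1.22752350e-03,  4.72867899e-04, -5.51016613e-05,  1.36953497e-03,
       -1.01949276e-03,  2.93591071e-05]), 'tau': array([-7.14903272e-04, -6.12333941e+01, -2.58406967e+01,  6.92388788e-02,
        4.45158267e-02, -1.36395496e-05]), 'eef_pos': array([ 260.43614275, -568.16878862,  214.68028092]), 'tcp_rot': array([3.14147875e+00, 1.39533575e-05, 4.29769759e-01]), 'ft_force': array([-0.08649786, -0.10075032, -0.81522631]), 'moment': array([0.02759031, 0.00136153, 0.00215788]), 'grip_force': 0.0, 'opening': 1.0029516033260195}
```

View pics/top0.png

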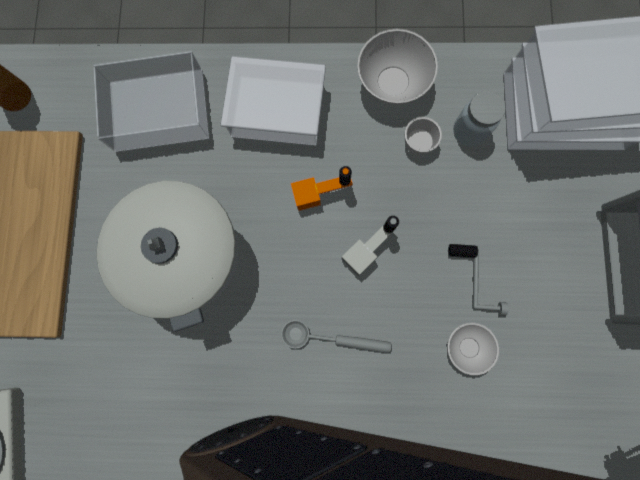

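View pics/scene0.png

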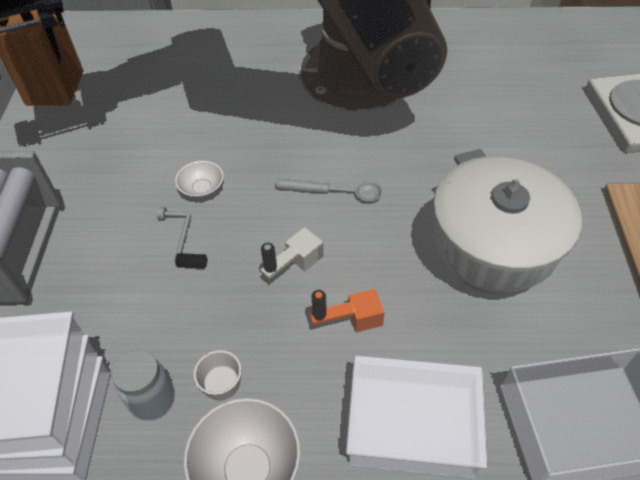

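Top view: the white crank has its hub at about (360,257) and handle at (391,223). The orange look-alike is at (306,193) and the thin pasta rod at (475,277). The white one has the square block hub and upright handle, so it is the one meant. The spinner shaft is at about (155,243). I'll confirm with a crop and measure.

Run:
```python
from h import *
for n in ('top','scene'):
    c=dict(np.load(f'{n}0.npz')); W=cloud(c); col=c['color'].astype(int)
    # crank
    b=(slice(205,285),slice(332,410)) if n=='top' else (slice(220,290),slice(250,335))
    w=W[b].reshape(-1,3); cc=col[b].reshape(-1,3)
    dark=cc.max(1)<60
    print(n,'dark',dark.sum(),'n>10',np.sum(w[:,2]>10))
    top=w[(w[:,2]>90)&(w[:,2]<105)]; print(' handle top',len(top),np.nanmean(top,0), np.nanmin(top,0),np.nanmax(top,0))
    m=(w[:,2]>36)&(w[:,2]<48)&(cc.min(1)>110); p=w[m]; print(' hub/arm top n',m.sum(),np.median(p[:,2]) if len(p) else '')
    r=cv2.minAreaRect(p[:,:2].astype(np.float32)); print(r)
    print(' z percentiles', np.nanpercentile(w[:,2],[1,50,99]))
    # spinner
    b=(slice(170,340),slice(90,245)) if n=='top' else (slice(140,300),slice(425,590))
    w=W[b].reshape(-1,3)
    for lo,hi in((152,163),(165,180),(180,200)):
        p=w[(w[:,2]>lo)&(w[:,2]<hi)]; print(' sp',lo,len(p),np.mean(p,0) if len(p) else '', cv2.minAreaRect(p[:,:2].astype(np.float32)) if len(p)>3 else '')
    p=w[(w[:,2]>80)&(w[:,2]<149)]; print(' lid circ',cv2.minEnclosingCircle(p[:,:2].astype(np.float32)))
c=dict(np.load('top0.npz'))['color'][...,::-1]; d=dict(np.load('scene0.npz'))['color'][...,::-1]
f=lambda a:cv2.resize(a,(400,400),interpolation=cv2.INTER_CUBIC)
A=np.hstack([f(c[200:290,325:415]),f(d[215:305,245:335])]); 
cv2.imwrite('pics/crop1.png',A)
f=lambda a:cv2.resize(a,(400,400),interpolation=cv2.INTER_CUBIC)
A=np.hstack([f(c[215:275,125:185]),f(d[165:225,480:540])]); 
cv2.imwrite('pics/crop2.png',A)
```

```text
top dark 177 n>10 1154
 handle top 137 [ 555.91182252 -152.03503575   98.28739883] [ 546.03692686 -162.04194884   91.17925812] [ 566.28815696 -142.19842638  102.8800817 ]
 hub/arm top n 901 41.56478151754072
((520.411865234375, -116.18473815917969), (44.40929412841797, 91.63256072998047), 45.509132385253906)
 z percentiles [-3.62928806e+00  4.15496781e-02  9.86381862e+01]
 sp 152 865 [502.72661144 216.10724443 159.28929259] ((509.4107360839844, 214.6927490234375), (80.10819244384766, 68.62651062011719), 52.295372009277344)
 sp 165 72 [502.20803889 213.24184301 173.19425083] ((501.49517822265625, 213.7833709716797), (11.99847412109375, 22.164047241210938), 67.27330780029297)
 sp 180 90 [502.4702876  216.39391931 186.02521356] ((503.40447998046875, 217.5791473388672), (15.082010269165039, 13.81398868560791), 13.921660423278809)
 lid circ ((493.2235107421875, 214.62213134765625), 123.67604064941406)
scene dark 237 n>10 1674
 handle top 170 [ 559.49001865 -154.29597684   99.15460745] [ 546.83854845 -165.20129527   90.1426576 ] [ 569.47218034 -144.23487283  104.54973893]
 hub/arm top n 980 43.602775886265476
((525.5778198242188, -124.68194580078125), (47.98077392578125, 112.40058898925781), 44.24897384643555)
 z percentiles [ -1.74239438   2.67069942 101.2458446 ]
 sp 152 877 [510.957183   214.25131243 158.26816674] ((504.901611328125, 215.3323516845703), (99.732666015625, 103.58888244628906), 51.754173278808594)
 sp 165 110 [508.05741052 214.93335919 172.66095353] ((509.97528076171875, 220.0685272216797), (35.17268371582031, 13.919050216674805), 58.710445404052734)
 sp 180 116 [506.03787269 215.48733794 186.4794462 ] ((504.04840087890625, 216.5832061767578), (15.780685424804688, 16.15743064880371), 24.733190536499023)
 lid circ ((494.5549011230469, 208.8876190185547), 124.6438217163086)
```

View pics/crop1.png

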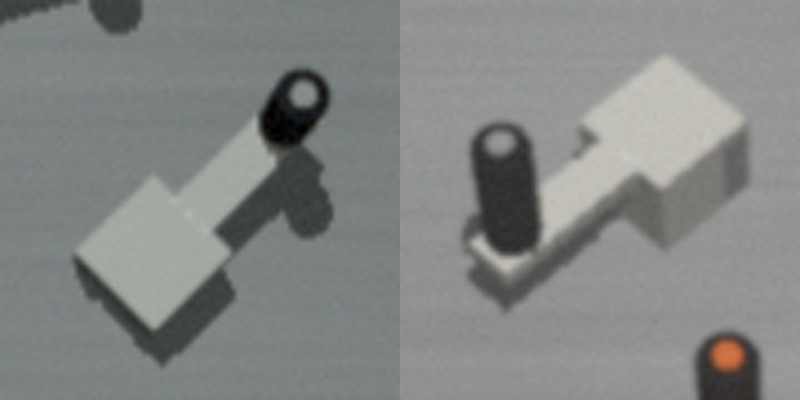

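View pics/crop2.png

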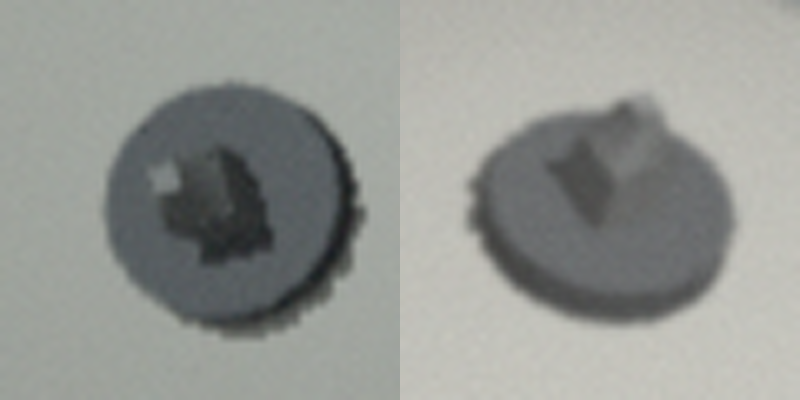

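The enlarged crop confirms the white crank stands upright: hub to the left in the top view, black handle to the right. The orange one is a separate object. The shaft's tip is at top (149,242) and the collar centre at (159,245). Next I'll work out exact poses.

Run:
```python
from h import *
from scipy.optimize import least_squares
T=dict(np.load('top0.npz'));S=dict(np.load('scene0.npz'))
s=400/90; f=lambda x,y,ox,oy,s=s:((x+.5)/s-.5+ox,(y+.5)/s-.5+oy)
hubT=[f(*p,325,200) for p in((75,255),(153,176),(231,252),(153,332))]
hubS=[f(*p,245,215) for p in((263,55),(347,122),(265,190),(182,123))]
hT=f(302,96,325,200);hS=f(100,143,245,215)
for n,c,h,k in(('T',T,hubT,hT),('S',S,hubS,hS)):
    P=np.array([ray(c,*p,42) for p in h]); e=np.roll(P,-1,0)-P
    print(n,'hub',P.mean(0),np.linalg.norm(e,axis=1),np.degrees(np.arctan2(e[:,1],e[:,0]))%90)
    H=ray(c,*k,99); d=H-P.mean(0); print(' handle',H,np.hypot(*d[:2]),np.degrees(np.arctan2(d[1],d[0])))
s2=400/60
for n,c,tip,col in(('T',T,(163,178),(226,205)),('S',S,(241,105),(210,216))):
    o=(125,215) if n=='T' else(480,165)
    print(n,'tip',ray(c,*f(*tip,*o,s2),192),'collar',ray(c,*f(*col,*o,s2),160))
# rim grip
for n,c,b in(('T',T,(300,335,160,210)),('S',S,(145,170,450,490))):
    W=cloud(c)[b[0]:b[1],b[2]:b[3]]; col=c['color'][b[0]:b[1],b[2]:b[3]].astype(int)
    w=W.reshape(-1,3); r=np.hypot(w[:,0]-503.5,w[:,1]-215.5); m=(r>117)&(w[:,2]>20); p=w[m]
    print(n,'grip',len(p),np.median(p,0),np.percentile(p[:,2],[5,50,95]),cv2.minAreaRect(p[:,:2].astype(np.float32)))
    d=np.median(p,0)[:2]-[503.5,215.5]; print(np.degrees(np.arctan2(d[1],d[0])), [np.degrees(np.arctan2(q[1]-215.5,q[0]-503.5)) for q in cv2.boxPoints(cv2.minAreaRect(p[:,:2].astype(np.float32)))])
c=T['color'][...,::-1]; d=S['color'][...,::-1]
g=lambda a:cv2.resize(a,(400,400),interpolation=cv2.INTER_CUBIC)
cv2.imwrite('pics/crop3.png',np.hstack([g(c[295:345,160:210]),g(d[140:190,440:490])]))
```

```text
T hub [503.29346863 -99.99063172  42.        ] [45.2068698  43.79290017 45.15618988 43.83350014] [46.16508748 45.6830862  46.21710746 45.74980392]
 handle [ 556.88383182 -152.62663682   99.        ] 75.11641671753829 -44.48525756488967
S hub [ 502.18396531 -101.74786252   42.        ] [45.81679631 43.33912602 44.69346882 43.93667495] [45.3437811  46.17022871 46.07082108 47.62913796]
 handle [ 553.71223076 -155.22614786   99.        ] 74.26364617698054 -46.06388665914568
T tip [503.82473798 218.94331692 192.        ] collar [502.52204822 217.14550776 160.        ]
S tip [501.67850885 216.76251488 192.        ] collar [506.3624529  216.29307823 160.        ]
T grip 339 [385.69892931 175.74103811 126.96011116] [123.08388849 126.96011116 128.94529355] ((386.4665222167969, 176.99685668945312), (17.539688110351562, 49.94240188598633), 18.73819351196289)
-161.34998070812864 [np.float32(-172.4512), np.float32(-151.02303), np.float32(-149.49458), np.float32(-174.11298)]
S grip 210 [387.0410318  172.67498077 129.30071843] [124.60669143 129.30071843 131.20791872] ((386.1594543457031, 174.9860076904297), (17.763296127319336, 50.30583953857422), 19.56019401550293)
-159.81020021777744 [np.float32(-171.60858), np.float32(-150.1937), np.float32(-148.65584), np.float32(-173.2766)]
```

View pics/crop3.png

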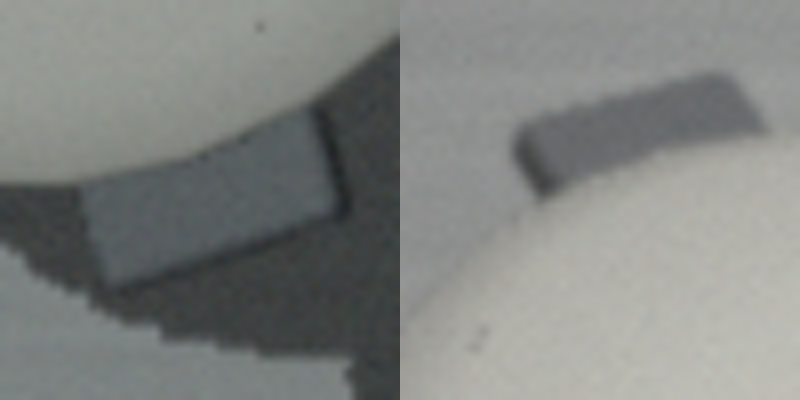

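The grip's outer edge and depth both put the spinner's yaw at about 19°, and the shaft centre at about (503.3, 217). The crank hub is at (502.7, -101), heading about -45°, with the handle 75 mm from the hub as expected. I'll grasp the hub across its y faces.

{"name": "step_arm", "arguments": {"increments": [{"slide": [0.415,-0.324,0.02],"roll": 1.208},{"slide": [0.415,-0.324,0.02],"roll": 1.208},{"slide": [0.415,-0.324,0.02],"roll": 1.208},{"slide": [0.415,-0.324,0.02],"roll": 1.208},{"slide": [0.415,-0.324,0.02],"roll": 1.208}], "fingers": 1}}

```text
t: 1.32
eef_pos: [399.5, -300.9, 203.5]
tcp_rot: [3.141, -0.001, -0.475]
ft_force: [0.8, -0.5, 0.6]
opening: 1.0
grip_force: 0.0
```

{"name": "step_arm", "arguments": {"increments": [{"slide": [-0.0054,-0.2136,0.02],"roll": 0.274},{"slide": [-0.0054,-0.2136,0.02],"roll": 0.274},{"slide": [-0.0054,-0.2136,0.02],"roll": 0.274},{"slide": [-0.0054,-0.2136,0.02],"roll": 0.274},{"slide": [-0.0054,-0.2136,0.02],"roll": 0.274}]}}

```text
t: 1.95
eef_pos: [491.1, -107.7, 183.1]
tcp_rot: [3.142, 0.0, -0.739]
ft_force: [0.3, -0.2, 0.0]
opening: 0.995
grip_force: 0.0
```

Run:
```python
from h import *
c=cam('scene'); cv2.imwrite('pics/s2.png',c['color'][...,::-1])
s=state(); print(s['eef_pos'],s['tcp_rot'],s['joints'],s['qvel'],s['t'])
```

```text
[ 490.72071466 -108.86122888  183.25583207] [ 3.14144161e+00 -7.48935088e-05 -7.40611924e-01] [-3.49695942e-01  3.57268354e-01  1.89140268e+00 -2.15933236e-04
  8.92909943e-01  1.96184774e+00] [-0.03727454 -0.00694061  0.00316279 -0.00218045  0.00105818 -0.01048921] 2.0
```

View pics/s2.png

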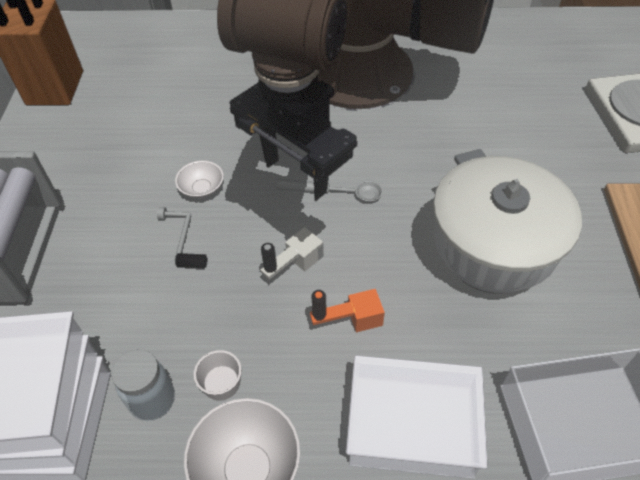

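The gripper's long side lies along its closing line, so the handle at scene (268,255) will clear the body. Now down over the hub.

{"name": "step_arm", "arguments": {"increments": [{"slide": [0.0035,-0.014,0.01],"roll": 0.037},{"slide": [0.0035,-0.014,0.06],"roll": 0.037},{"slide": [0.0035,-0.014,0.11],"roll": 0.037},{"slide": [0.0035,-0.014,0.15],"roll": 0.037},{"slide": [0.0035,-0.014,0.171],"roll": 0.037}]}}

```text
t: 2.62
eef_pos: [501.6, -102.8, 10.5]
tcp_rot: [3.141, 0.002, -0.781]
ft_force: [0.9, 0.0, 0.3]
opening: 0.998
grip_force: 0.0
```

{"name": "step_arm", "arguments": {"increments": [{"slide": [0,0,0],"roll": 0},{"slide": [0,0,0],"roll": 0},{"slide": [0,0,0],"roll": 0},{"slide": [0,0,0],"roll": 0},{"slide": [0,0,0],"roll": 0}], "fingers": 0.3}}

```text
t: 3.25
eef_pos: [502.7, -101.7, 12.7]
tcp_rot: [-3.141, -0.001, -0.78]
ft_force: [0.3, 0.2, 0.8]
opening: 0.529
grip_force: 0.0
```

{"name": "step_arm", "arguments": {"increments": [{"slide": [0,0,0],"roll": 0},{"slide": [0,0,0],"roll": 0},{"slide": [0,0,0],"roll": 0}], "fingers": 0}}

```text
t: 3.62
eef_pos: [502.7, -101.6, 12.5]
tcp_rot: [-3.141, -0.0, -0.78]
ft_force: [-0.2, 0.5, 5.6]
opening: 0.473
grip_force: 30.0
```

{"name": "step_arm", "arguments": {"increments": [{"slide": [0,0,-0.01],"roll": 0},{"slide": [0,0,-0.05],"roll": 0},{"slide": [0,0,-0.1],"roll": 0},{"slide": [0,0,-0.15],"roll": 0},{"slide": [0,0,-0.198],"roll": 0}]}}

```text
t: 4.25
eef_pos: [502.1, -101.5, 212.4]
tcp_rot: [-3.142, -0.0, -0.78]
ft_force: [0.3, -0.6, -2.1]
opening: 0.477
grip_force: 30.0
```

Run:
```python
from h import *
c=cam('scene'); cv2.imwrite('pics/s3.png',c['color'][...,::-1]);np.savez('s3.npz',**c)
c=cam('top'); np.savez('t3.npz',**c); cv2.imwrite('pics/t3.png',c['color'][...,::-1])
s=state(); print(s['eef_pos'],s['tcp_rot'],s['opening'],s['grip_force'],s['t'])
```

```text
[ 504.02887497 -102.02368562  215.22694458] [-3.13813862 -0.00733316 -0.77964107] 0.4715426210352056 29.99609840568155 4.35
```

View pics/s3.png

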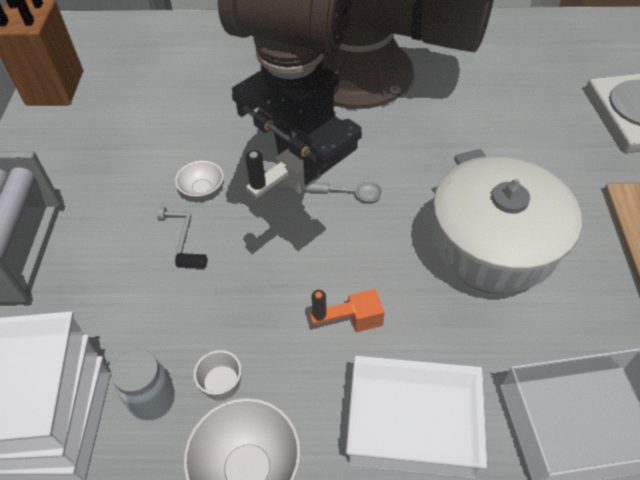

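The crank is held by its hub, handle at scene (256,168), and looks level. Checking its tilt and offset in the grip.

Run:
```python
from h import *
s=state();p=s['eef_pos'];y=s['tcp_rot'][2];ex=np.array([np.cos(y),np.sin(y)]);ey=np.array([np.sin(y),-np.cos(y)])
for n in('t3','s3'):
    c=dict(np.load(n+'.npz'));w=cloud(c).reshape(-1,3);col=c['color'].reshape(-1,3).astype(int)
    a=(w[:,:2]-p[:2])@ex;b=(w[:,:2]-p[:2])@ey;z=w[:,2]-p[2]
    m=(abs(b)<16)&(a>55)&(a<100)&(z>78)&(z<95); print(n,'handle top',m.sum(),a[m].mean(),b[m].mean(),np.median(z[m]))
    for lo,hi in((36,50),(50,63)):
        m=(abs(b)<9)&(a>lo)&(a<hi)&(z>15)&(z<45)&(col.min(1)>100); print('arm',lo,m.sum(),np.median(z[m]) if m.any() else '')
    for lo,hi in((35,50),(50,65),(65,80)):
        m=(abs(b)<14)&(a>55)&(a<95)&(z>lo)&(z<hi)&(col.max(1)<70); print('hd',lo,m.sum(),a[m].mean() if m.any() else '',b[m].mean() if m.any() else '')
```

```text
t3 handle top 0 nan nan nan
arm 36 0 
arm 50 0 
hd 35 0  
hd 50 0  
hd 65 0  
s3 handle top 209 75.44804292433274 -1.271128214560183 85.22799294201721
arm 36 122 28.40867053082465
arm 50 89 27.999797262335193
hd 35 115 79.02189246505701 -5.302931978542956
hd 50 120 78.83972315932178 -5.312457856708931
hd 65 131 78.68477569260472 -5.080457129740471<stdin>:6: RuntimeWarning: Mean of empty slice.
  ret = ret.dtype.type(ret / rcount)
  return _methods._mean(a, axis=axis, dtype=dtype,
```

{"name": "step_arm", "arguments": {"increments": [{"slide": [-0.2236,-0.2269,-0.02],"roll": -1.112},{"slide": [-0.2236,-0.2269,-0.02],"roll": -1.112},{"slide": [-0.2236,-0.2269,-0.02],"roll": -1.112},{"slide": [-0.2236,-0.2269,-0.02],"roll": -1.112},{"slide": [-0.2236,-0.2269,-0.02],"roll": -1.112}]}}

```text
t: 4.97
eef_pos: [502.4, 212.2, 229.3]
tcp_rot: [3.141, 0.001, 0.164]
ft_force: [1.3, -0.9, -1.5]
opening: 0.471
grip_force: 30.0
```

{"name": "step_arm", "arguments": {"increments": [{"slide": [0,0,0],"roll": 0},{"slide": [0,0,0],"roll": 0}]}}

```text
t: 5.22
eef_pos: [502.5, 210.1, 229.1]
tcp_rot: [3.141, 0.002, 0.158]
ft_force: [-0.6, 0.1, -0.9]
opening: 0.471
grip_force: 30.0
```

{"name": "step_arm", "arguments": {"increments": [{"slide": [0.0019,-0.0068,0.0],"roll": -0.174},{"slide": [0.0019,-0.0068,0.0],"roll": -0.174},{"slide": [0.0019,-0.0068,0.0],"roll": -0.174},{"slide": [0.0019,-0.0068,0.0],"roll": -0.174}]}}

```text
t: 5.72
eef_pos: [504.0, 216.7, 229.8]
tcp_rot: [3.141, 0.0, 0.329]
ft_force: [0.4, 0.1, -1.6]
opening: 0.471
grip_force: 30.0
```

Run:
```python
from h import *
for n in('top','scene'):
    c=cam(n); np.savez(n[0]+'4.npz',**c); cv2.imwrite(f'pics/{n}4.png',c['color'][...,::-1])
s=state(); print(s['eef_pos'],s['tcp_rot'],s['opening'],s['t'])
d=dict(np.load('s4.npz'))['color'][...,::-1];c=dict(np.load('t4.npz'))['color'][...,::-1]
g=lambda a:cv2.resize(a,(400,400),interpolation=cv2.INTER_CUBIC)
cv2.imwrite('pics/crop4.png',np.hstack([g(c[160:310,85:235]),g(d[110:260,430:580])]))
```

```text
[503.9606644  216.92960104 229.8173708 ] [3.14144449e+00 4.54994449e-05 3.29979054e-01] 0.4705531178925712 5.825
```

View pics/crop4.png

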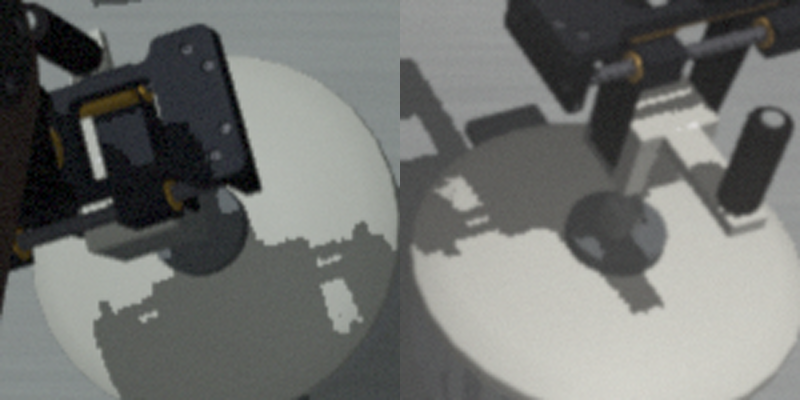

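The hub hangs over the collar, aligned with the shaft. I'll descend in small steps and watch the force.

{"name": "step_arm", "arguments": {"increments": [{"slide": [-0.0005,0,0.015],"roll": 0},{"slide": [-0.0005,0,0.025],"roll": 0},{"slide": [-0.0005,0,0.033],"roll": 0},{"slide": [-0.0005,0,0.037],"roll": 0},{"slide": [-0.0005,0,0.039],"roll": 0}]}}

```text
t: 6.45
eef_pos: [503.5, 217.2, 190.6]
tcp_rot: [3.141, 0.0, 0.332]
ft_force: [-0.5, -0.8, -1.2]
opening: 0.472
grip_force: 30.0
```

{"name": "step_arm", "arguments": {"increments": [{"slide": [0,0,0.003],"roll": 0},{"slide": [0,0,0.005],"roll": 0},{"slide": [0,0,0.007],"roll": 0}]}}

```text
t: 6.82
eef_pos: [503.5, 217.1, 183.8]
tcp_rot: [3.141, -0.0, 0.332]
ft_force: [-0.0, 1.0, -2.5]
opening: 0.472
grip_force: 30.0
```

{"name": "step_arm", "arguments": {"increments": [{"slide": [0,0,0.004],"roll": 0},{"slide": [0,0,0.007],"roll": 0},{"slide": [0,0,0.0095],"roll": 0},{"slide": [0,0,0.0105],"roll": 0}]}}

```text
t: 7.32
eef_pos: [503.4, 217.1, 173.1]
tcp_rot: [3.142, 0.0, 0.332]
ft_force: [0.3, 0.2, -2.8]
opening: 0.472
grip_force: 30.0
```

{"name": "step_arm", "arguments": {"increments": [{"slide": [0,0,0.0005],"roll": 0},{"slide": [0,0,0.001],"roll": 0}]}}

```text
t: 7.58
eef_pos: [503.5, 217.1, 172.5]
tcp_rot: [3.141, -0.0, 0.332]
ft_force: [-2.0, -0.6, 3.3]
opening: 0.474
grip_force: 30.0
```

{"name": "step_arm", "arguments": {"increments": [{"slide": [0,0,0],"roll": 0},{"slide": [0,0,0],"roll": 0},{"slide": [0,0,0],"roll": 0},{"slide": [0,0,0],"roll": 0},{"slide": [0,0,0],"roll": 0}], "fingers": 0.9}}

```text
t: 8.2
eef_pos: [503.4, 217.1, 172.3]
tcp_rot: [3.142, 0.0, 0.332]
ft_force: [-0.3, 0.2, -0.9]
opening: 0.89
grip_force: 0.0
```

{"name": "step_arm", "arguments": {"increments": [{"slide": [0,0,-0.03],"roll": 0},{"slide": [0,0,-0.07],"roll": 0},{"slide": [0,0,-0.115],"roll": 0},{"slide": [0.04,0,-0.115],"roll": 0},{"slide": [0.075,0,-0.115],"roll": 0}]}}

```text
t: 8.82
eef_pos: [575.4, 241.9, 288.3]
tcp_rot: [3.141, -0.002, 0.332]
ft_force: [0.2, 0.0, 0.0]
opening: 0.899
grip_force: 0.0
```

Run:
```python
from h import *
s=state();print(s['eef_pos'],s['tcp_rot'],s['t'])
for n in('scene','top'):
    c=cam(n); np.savez(n[0]+'5.npz',**c)
    w=cloud(c).reshape(-1,3);col=c['color'].reshape(-1,3).astype(int)
    y=.332;ex=np.array([np.cos(y),np.sin(y)]);ey=np.array([np.sin(y),-np.cos(y)])
    d=w[:,:2]-[503.4,217.1];a=d@ex;b=d@ey;z=w[:,2]
    m=(np.hypot(a,b)<40)&(z>195)&(z<210)&(col.min(1)>100);print(n,'hub top',m.sum(),np.median(z[m]),a[m].mean(),b[m].mean())
    m=(abs(b)<16)&(a>35)&(a<62)&(z>190)&(z<215)&(col.min(1)>100);print('arm z',m.sum(),np.median(z[m]),b[m].mean())
    m=(abs(b)<25)&(a>50)&(a<100)&(z>254)&(z<263);print('handle top',m.sum(),np.median(z[m]),a[m].mean(),b[m].mean())
```

```text
[575.38127183 241.91169338 288.27655124] [ 3.14145946e+00 -1.68802404e-03  3.31681251e-01] 8.825
scene hub top 69 203.5340403946676 21.629084775523797 -3.129187229701681
arm z 78 203.69046554328315 0.758638067109738
handle top 188 260.1042574184464 76.5167026279723 3.167707231547783
top hub top 48 201.49240501521933 35.10056370721263 -3.979560972546763
arm z 89 201.41094131113016 -3.4716066478715266
handle top 207 258.6235495351451 74.4396368639411 0.21203465959115328
```

The crank is fully seated: hub top at z≈202, handle 75 mm from the axis. Next I'll grip the handle.

{"name": "step_arm", "arguments": {"increments": [{"slide": [0,0,0.02],"roll": 0},{"slide": [0,0,0.05],"roll": 0},{"slide": [0,0,0.074],"roll": 0},{"slide": [0,0,0.074],"roll": 0}], "fingers": 0.6}}

```text
t: 9.43
eef_pos: [573.2, 241.2, 212.0]
tcp_rot: [-3.142, 0.003, 0.332]
ft_force: [0.0, 0.9, 1.1]
opening: 0.604
grip_force: 0.0
```

{"name": "step_arm", "arguments": {"increments": [{"slide": [0,0,0],"roll": 0},{"slide": [0,0,0],"roll": 0},{"slide": [0,0,0],"roll": 0},{"slide": [0,0,0],"roll": 0},{"slide": [0,0,0],"roll": 0}], "fingers": 0}}

```text
t: 10.05
eef_pos: [574.5, 241.6, 213.6]
tcp_rot: [3.141, -0.0, 0.332]
ft_force: [0.7, 0.2, 1.6]
opening: 0.229
grip_force: 30.0
```

{"name": "step_arm", "arguments": {"increments": [{"slide": [0,0,0],"roll": 0},{"slide": [0,0,0],"roll": 0}]}}

```text
t: 10.3
eef_pos: [574.5, 241.6, 213.5]
tcp_rot: [3.141, -0.0, 0.332]
ft_force: [1.9, -0.5, 2.0]
opening: 0.227
grip_force: 30.0
```

{"name": "step_arm", "arguments": {"increments": [{"slide": [-0.0037,0.0232,0],"roll": 0},{"slide": [-0.0143,0.0441,0],"roll": 0},{"slide": [-0.0309,0.0607,0],"roll": 0},{"slide": [-0.0518,0.0713,0],"roll": 0},{"slide": [-0.075,0.075,0],"roll": 0}]}}

```text
t: 10.92
eef_pos: [526.9, 145.7, 213.2]
tcp_rot: [-3.14, -0.0, 0.33]
ft_force: [-0.8, 14.2, -2.9]
opening: 0.224
grip_force: 30.0
```

{"name": "step_arm", "arguments": {"increments": [{"slide": [-0.0232,-0.0037,0],"roll": 0},{"slide": [-0.0441,-0.0143,0],"roll": 0},{"slide": [-0.0607,-0.0309,0],"roll": 0},{"slide": [-0.0713,-0.0518,0],"roll": 0},{"slide": [-0.075,-0.075,0],"roll": 0}]}}

```text
t: 11.55
eef_pos: [432.1, 192.2, 213.5]
tcp_rot: [3.141, -0.001, 0.331]
ft_force: [9.9, 0.9, -5.2]
opening: 0.231
grip_force: 30.0
```

{"name": "step_arm", "arguments": {"increments": [{"slide": [0.0037,-0.0232,0],"roll": 0},{"slide": [0.0143,-0.0441,0],"roll": 0},{"slide": [0.0309,-0.0607,0],"roll": 0},{"slide": [0.0518,-0.0713,0],"roll": 0},{"slide": [0.075,-0.075,0],"roll": 0}]}}

```text
t: 12.18
eef_pos: [478.2, 288.6, 213.6]
tcp_rot: [-3.14, 0.001, 0.332]
ft_force: [-2.4, -1.7, 1.9]
opening: 0.23
grip_force: 30.0
```

{"name": "step_arm", "arguments": {"increments": [{"slide": [0.0232,0.0037,0],"roll": 0},{"slide": [0.0441,0.0143,0],"roll": 0},{"slide": [0.0607,0.0309,0],"roll": 0},{"slide": [0.0713,0.0518,0],"roll": 0},{"slide": [0.075,0.075,0],"roll": 0}]}}

```text
t: 12.8
eef_pos: [575.0, 240.5, 213.5]
tcp_rot: [-3.141, -0.001, 0.332]
ft_force: [-2.5, 1.8, 1.4]
opening: 0.224
grip_force: 30.0
```

One turn is done and the forces are small. Second turn.

{"name": "step_arm", "arguments": {"increments": [{"slide": [-0.0037,0.0232,0],"roll": 0},{"slide": [-0.0143,0.0441,0],"roll": 0},{"slide": [-0.0309,0.0607,0],"roll": 0},{"slide": [-0.0518,0.0713,0],"roll": 0},{"slide": [-0.075,0.075,0],"roll": 0}]}}

```text
t: 13.42
eef_pos: [526.5, 145.4, 213.1]
tcp_rot: [-3.14, 0.0, 0.33]
ft_force: [-1.5, 15.3, -3.0]
opening: 0.228
grip_force: 30.0
```

{"name": "step_arm", "arguments": {"increments": [{"slide": [-0.0232,-0.0037,0],"roll": 0},{"slide": [-0.0441,-0.0143,0],"roll": 0},{"slide": [-0.0607,-0.0309,0],"roll": 0},{"slide": [-0.0713,-0.0518,0],"roll": 0},{"slide": [-0.075,-0.075,0],"roll": 0}]}}

```text
t: 14.05
eef_pos: [431.9, 191.7, 213.3]
tcp_rot: [3.14, -0.001, 0.331]
ft_force: [9.9, 1.0, -5.0]
opening: 0.229
grip_force: 30.0
```

{"name": "step_arm", "arguments": {"increments": [{"slide": [0.0037,-0.0232,0],"roll": 0},{"slide": [0.0143,-0.0441,0],"roll": 0},{"slide": [0.0309,-0.0607,0],"roll": 0},{"slide": [0.0518,-0.0713,0],"roll": 0},{"slide": [0.075,-0.075,0],"roll": 0}]}}

```text
t: 14.68
eef_pos: [477.9, 288.3, 213.6]
tcp_rot: [-3.14, 0.002, 0.332]
ft_force: [-3.0, 1.2, 3.4]
opening: 0.227
grip_force: 30.0
```

{"name": "step_arm", "arguments": {"increments": [{"slide": [0.0232,0.0037,0],"roll": 0},{"slide": [0.0441,0.0143,0],"roll": 0},{"slide": [0.0607,0.0309,0],"roll": 0},{"slide": [0.0713,0.0518,0],"roll": 0},{"slide": [0.075,0.075,0],"roll": 0}]}}

```text
t: 15.3
eef_pos: [574.8, 240.3, 213.6]
tcp_rot: [3.142, -0.001, 0.332]
ft_force: [-3.4, 2.5, 2.8]
opening: 0.229
grip_force: 30.0
```

{"name": "step_arm", "arguments": {"increments": [{"slide": [-0.0009,0.0117,0],"roll": 0},{"slide": [-0.0025,0.0191,0],"roll": 0},{"slide": [-0.0025,0.0191,0],"roll": 0},{"slide": [-0.0025,0.0191,0],"roll": 0}]}}

```text
t: 15.8
eef_pos: [578.1, 221.5, 213.5]
tcp_rot: [3.14, 0.0, 0.332]
ft_force: [0.3, -2.2, 5.2]
opening: 0.233
grip_force: 30.0
```

{"name": "step_arm", "arguments": {"increments": [{"slide": [0,0,0],"roll": 0},{"slide": [0,0,0],"roll": 0},{"slide": [0,0,0],"roll": 0},{"slide": [0,0,0],"roll": 0},{"slide": [0,0,0],"roll": 0}], "fingers": 0.7}}

```text
t: 16.42
eef_pos: [578.2, 222.7, 213.3]
tcp_rot: [3.141, 0.0, 0.332]
ft_force: [-0.5, 0.7, 0.9]
opening: 0.674
grip_force: 0.0
```

{"name": "step_arm", "arguments": {"increments": [{"slide": [0,0,-0.02],"roll": 0},{"slide": [0,0,-0.06],"roll": 0},{"slide": [0,0,-0.11],"roll": 0},{"slide": [0,0,-0.15],"roll": 0},{"slide": [0,0,-0.15],"roll": 0}]}}

```text
t: 17.05
eef_pos: [578.8, 222.9, 366.6]
tcp_rot: [3.141, -0.006, 0.332]
ft_force: [0.4, 0.2, -0.8]
opening: 0.7
grip_force: 0.0
```

Released. Checking the seating and the final heading.

Run:
```python
from h import *
for n in('scene','top'):
    c=cam(n); np.savez(n[0]+'6.npz',**c)
    w=cloud(c).reshape(-1,3);col=c['color'].reshape(-1,3).astype(int)
    d=w[:,:2]-[503.4,217.1];r=np.hypot(*d.T);z=w[:,2]
    m=(r<32)&(z>190)&(z<215)&(col.min(1)>100);print(n,'hub top',m.sum(),np.median(z[m]),cv2.minAreaRect(w[m][:,:2].astype(np.float32)))
    m=(r>55)&(r<95)&(z>250)&(z<268);print('handle top',m.sum(),np.median(z[m]),w[m].mean(0), np.degrees(np.arctan2(*d[m].mean(0)[::-1])))
d=dict(np.load('s6.npz'))['color'][...,::-1]
cv2.imwrite('pics/s6.png',d)
```

```text
scene hub top 351 203.15918654165068 ((507.3856506347656, 216.81321716308594), (55.50072479248047, 45.82162094116211), 3.296670436859131)
handle top 245 259.6401800822773 [581.4337784  219.00279941 258.51514897] 1.3968409232168726
top hub top 285 201.63603765123878 ((513.7108764648438, 226.3868408203125), (34.4027099609375, 59.84074401855469), 37.07139205932617)
handle top 226 258.46269849611406 [577.31378284 220.47499639 257.96352996] 2.614381491450192
```

View pics/s6.png

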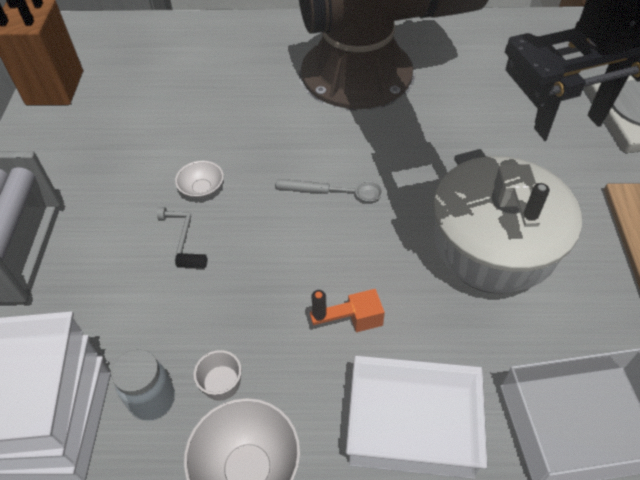

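The crank is seated on the shaft (hub near (508,190), handle (538,200)) and the gripper is clear of it. The crank stands about 16° past two turns, which takes up the socket play. The pasta crank at (183,240) hasn't moved.

```bash
python3 -c "
from h import *
print(env.job_done())"
```

```text
the job is handed in; nothing more can be done
None
```

The white spinner crank is fully seated on the shaft, wound two full turns clockwise (about 16° past, to take up the socket play), and released. The pasta crank is where it lay, and the job is handed in; no verdict was returned.

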